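Set out a shaft bearing kit on the assembly pallet

TASK

Set out the shaft bearing kit on the assembly pallet: slip the ball bearing over the pin of the round nest and stack the spacer tube on top of it, round the same pin; stand the stepped shaft, wide foot down, centred on the marked spot between the nest and the square block; and lay the flanged cap, flange down, centred on the marked spot directly behind the block (the side away from the robot). Leave everything else on the bench standing where it is.

Things in the scene. Friction and masses are not known exactly. Their poses are not given: they have to be found in the camera images.
- bearing: Ball bearing: flat steel ring with a black seal band, outside diameter 62, bore 30, 16 mm high. It stands upright at the start, on the bench to the left or right of the pallet. Origin: centre of its underside, z up; it is round, so its yaw has no meaning.
- spacer: Spacer tube: plain aluminium ring, taller and narrower than the bearing: outside diameter 40, bore 28, 30 mm high. It stands upright at the start, on the bench to the left or right of the pallet. Origin: centre of its underside, z up; it is round, so its yaw has no meaning.
- shaft: Stepped steel shaft, solid, 85 mm tall: foot of diameter 40 up to 12 mm, body of diameter 28 from 12 to 62 mm, tip of diameter 20 above that. It stands upright at the start, on the bench to the left or right of the pallet. Origin: centre of its underside, z up; it is round, so its yaw has no meaning.
- cap: Flanged aluminium bearing cap, solid: flange of diameter 64 and 8 mm thick at the bottom with four small dark screw holes, hub of diameter 40 from 8 to 32 mm above the underside. It stands upright at the start, on the bench to the left or right of the pallet. Origin: centre of its underside, z up; it is round, so its yaw has no meaning.
- pallet: Fixed aluminium plate 220 (x) by 320 (y), 10 mm thick. Origin: centre of its underside; x points to its back edge (away from the robot, turned up to 0.3 rad), y to its left. Six flush round dark spots, diameter 58 mm, at x = -50 (front) and +50 (back), y = -100, 0, +100 mm. Nest and block stand on the outer front spots, either way round, the bolt on the middle back one.
- nest: Round nest, fixed on the pallet: dark steel disc, diameter 76, 25 mm high, with a central upright steel pin of diameter 20 rising 30 mm above the disc (its top 8 mm tapers to 10). The bearing seats on the disc, the spacer on the bearing. Origin: centre of its underside, on the pallet's top (10 mm above the bench); axes parallel to the pallet's.
- block: Square block, fixed on the pallet: dark steel, 60 x 60 mm, 40 mm high, with a thin upright stud and black ball on top (77 mm high in all). Origin: centre of its underside, on the pallet's top (10 mm above the bench); axes parallel to the pallet's. The spot directly behind it is centred 100 mm along its x.
- bolt: Bystander: a loose brass bolt standing on its head (diameter 24, 10 mm high), shank of diameter 16, 55 mm tall in all, on the pallet's middle back spot. Origin: centre of its underside. To be left alone.
- bottle: Bystander: loose white plastic bottle with a black cap, diameter 56, 130 mm tall, standing behind the pallet on the left. Origin: centre of its underside. To be left alone.
- screwdriver: Bystander: loose screwdriver, 180 mm long, lying lengthways beyond the parts on the right. Origin: underside, near the middle of its length, x along it. To be left alone.
Mind the look-alikes: they are no part of the job. What is shaped like the bearing but blue or green is not meant.

How it is judged:
By the outcome, as a careful person would: the job done as asked, in the order asked, and still so for the second after the job is handed in, with the robot touching nothing.
It also fails if it takes over 109 s, if anything falls off the work surface, if the arm or the gripper's body presses on something with over 40 N, if the wrist force passes 120 N, or if a joint passes its speed limit or range.

ROBOT

A 6-joint arm with a two-finger parallel gripper is mounted at the origin on the work surface. World frame = base frame: x ahead of the robot, y to its left, z up, the work surface at z = 0. Lengths are in mm, angles in rad, forces in N, time in s.
With the tool pointing down it reaches from about 350 to 875 mm from the base axis. Payload 4.2 kg.
Tool frame: the origin (TCP) lies between the finger pads; the fingertips stand 25 mm ahead of it and the grasp point (between the pads) lies 6 mm ahead of it; z points along the fingers, y is the line along which they close (so a half turn about z gives the same grasp; the last joint's range is limited). The gripper opens to 85 mm and grips with 20 to 120 N. Pads are 22 mm wide; open, the fingers measure 114 mm over their backs; the gripper's body (76 mm by 85 mm) begins 54 mm behind the grasp point. The pads swing forward as they close: fully open they stand 13 mm farther back than shut.
Start: joints at [1.586, 0.385, 0.008, 0, -1.194, -0.259], TCP at [150.838, 606.504, 256.312] pointing down, gripper open.
Joint ranges: [-3.14, 3.14], [-1.21, 2.06], [-1.07, 1.41], [-3.16, 2.05], [-2.99, -0.16], [-3.1, 3.1]. Speed limits (rad/s): [2.79, 2.79, 3.14, 3.14, 3.14, 3.14].

INTERFACE

Orientations are given as a unit quaternion [x, y, z, w].
In Python, from bench import read_state, imaging, workorder, nets gives the robot as it stands.
- The arm moves only by the tool apply_moves, never from a script. Its argument "rows" is a list of rows, each an object with "hand": the opening, from -1 (shut) to 1 (fully open); "delta_pos": the shift along the tool's x, y, z in mm, a list of three; "yaw": the turn about the tool's z in rad. A call has 1 to 12 rows; each row is the pose to reach, as a shift and turn from the pose commanded when the call began, along the tool's axes at that moment; what a row does not reach only later rows make up. A row lasts 1/12 s, in which the tool goes at most 41.7 mm and 7.16 degrees, less where a joint would pass 70% of its speed; a pose out of reach is approached as far as the arm can. A call with a gripper value outside its range is refused whole. The fingers move at their own pace and stop on an object; the grip force is fixed at half the most. Time passes only in rows, so rows that repeat a pose let the fingers close. It gives the time, the measured TCP pose, the force, the opening and the grip force at its end, in the units of the state.
- read_state(): the state, without advancing time (a new reading comes with each control period).
- imaging.get_image(name): name is "side" or "top" or "wrist"; returns a dict with "pixels" (384x512x3 uint8, red, green, blue), "fx", "fy", "cx", "cy" (pixels), "xyz" and "rotation" of the camera in the world. Camera axes: x right, y down, z forward; pixel columns grow to the right and rows downward; lengths in mm; the calibration is good to about 2 mm. A picture is of the moment at which its call begins. There is no depth.
- workorder.job_done(): hands the job in; it is judged then, once.
Trained networks look in the newest picture that a camera, given by its name, has taken for a name from the list of things; names that differ only in an ending like _2 or _b are one class to them, and where a whole thing is asked for, a point or a joint stands for the part that bears it (a point fixed in the world has none). Each returns a list of dicts, best first, with "score" (0 to 1); they miss things now and then, are a little off and sometimes report something else, mostly with a low value. They report only what shows in the picture. A call takes as long as a camera call. They do not tell look-alikes from the thing itself.
- nets.find_in(camera, query): "location" ([row, column] in pixels, amid what is visible of it).
- nets.pinpoint(camera, query): "location" ([row, column] in pixels: a listed point, or the origin of a listed thing).
The state is a dict: "clock": time; "joints": joint angles; "joint_vel": joint speeds; "joint_efforts": joint torques, N m; "position": TCP position; "ee_rot": TCP orientation; "contact_force": force on the tool from outside, world axes, zero at the start; "wrist_torque": the same for the moment, N m; "gripper_width": finger opening in mm; "grasp_force": force on a finger pad.
Only numpy, scipy, OpenCV 4.12 (cv2) and the standard library are available. Lean on these libraries where they do the work, as an engineer would, in place of code of your own. Each camera call takes 0.05 s, during which the arm holds its last target. There are 200 camera calls.

## Working session

There is one attempt and no reset: what is moved stays moved. The work goes in short steps, Python scripts to look and compute and a tool call to move; the robot and the scene stay as the last step left them, time stands still between calls to the robot, and variables do not carry over. Pictures are saved under pics/ and viewed, at most 18 in all, crops included, and the job is handed in when it is done.

Besides the shell and the picture viewer there is one more tool, called after "Request:" as name(argument=value, ...) on one line, values as JSON. apply_moves: Moves the arm, as the interface text tells. Its arguments: {"type":"object","properties":{"rows":{"type":"array"}},"required":["rows"]}

```bash
ls; mkdir -p pics; cat > h.py <<'E'
import numpy as np, cv2
from bench import read_state, imaging, workorder, nets
from scipy.spatial.transform import Rotation as R
def cam(name):
    im=imaging.get_image(name); im['R']=np.array(im['rotation']); 
    if im['R'].shape!=(3,3): im['R']=R.from_quat(im['R']).as_matrix()
    return im
def ray(im,rc):
    d=np.array([(rc[1]-im['cx'])/im['fx'],(rc[0]-im['cy'])/im['fy'],1.]); return im['R']@d
def at_z(im,rc,z):
    d=ray(im,rc); o=np.array(im['xyz']); return o+d*(z-o[2])/d[2]
def proj(im,p):
    c=im['R'].T@(np.array(p)-im['xyz']); return np.array([im['cy']+im['fy']*c[1]/c[2],im['cx']+im['fx']*c[0]/c[2]])
def tri(views):
    A=np.zeros((3,3));b=np.zeros(3)
    for im,rc in views:
        d=ray(im,rc);d/=np.linalg.norm(d);M=np.eye(3)-np.outer(d,d);A+=M;b+=M@np.array(im['xyz'])
    return np.linalg.solve(A,b)
def save(im,n): cv2.imwrite('pics/'+n,im['pixels'][:,:,::-1])
E
python3 - <<'E'
from h import *
V={}
for c in ['top','side']:
    V[c]=cam(c); im=V[c]; save(im,c+'0.png'); print(c,im['xyz'],np.round(im['R'],3).tolist(),im['fx'],im['cx'],im['cy'])
    for q in ['bearing','spacer','shaft','cap','pallet','nest','block','bolt','bottle','screwdriver']:
        print(q,[(np.round(d['location'],1).tolist(),round(d['score'],2)) for d in nets.pinpoint(c,q)][:4])
s=read_state();print(s['position'],s['ee_rot'],s['gripper_width'],s['clock'])
E
```

```text
pics
top [371.02943131 -44.86846468 995.22057554] [[0.005, -0.984, 0.178], [-1.0, -0.006, -0.006], [0.007, -0.178, -0.984]] 349.97152638637783 254.90690695518254 188.76521594077408
bearing [([274.8, 105.7], 0.9), ([224.1, 161.9], 0.81), ([235.1, 126.8], 0.8), ([263.5, 158.8], 0.54)]
spacer [([187.0, 124.7], 0.64)]
shaft [([175.3, 340.1], 0.64), ([214.6, 278.1], 0.17)]
cap [([229.9, 354.2], 0.92)]
pallet [([194.1, 249.4], 0.81), ([215.7, 281.6], 0.52)]
nest [([215.1, 282.8], 0.8)]
block [([205.3, 213.7], 0.71)]
bolt [([173.8, 253.2], 0.61)]
bottle [([120.8, 144.8], 0.75)]
screwdriver [([197.7, 392.3], 0.86)]
side [  503.50300572 -1205.42252666   989.63216759] [[1.0, -0.003, 0.016], [-0.014, -0.631, 0.776], [0.007, -0.776, -0.631]] 444.2406730387 252.75783708458238 192.06733061180392
bearing [([158.1, 203.0], 0.65), ([139.6, 199.5], 0.59), ([143.2, 227.9], 0.53), ([158.2, 229.8], 0.44)]
spacer [([143.4, 255.8], 0.61), ([197.5, 269.0], 0.51)]
shaft [([256.4, 274.9], 0.72)]
cap [([267.7, 220.6], 0.58), ([149.7, 307.9], 0.27)]
pallet [([201.2, 255.2], 0.81)]
nest [([217.0, 230.2], 0.69)]
block [([182.6, 248.6], 0.59), ([200.9, 254.7], 0.21)]
bolt [([199.7, 268.8], 0.62)]
bottle []
screwdriver [([300.9, 254.3], 0.89)]
[150.84320033 606.49920966 256.3162296 ] [ 9.92578746e-01 -1.21603584e-01  8.71120621e-06  2.21793502e-05] 85.15267846516603 1.1
```

View pics/top0.png

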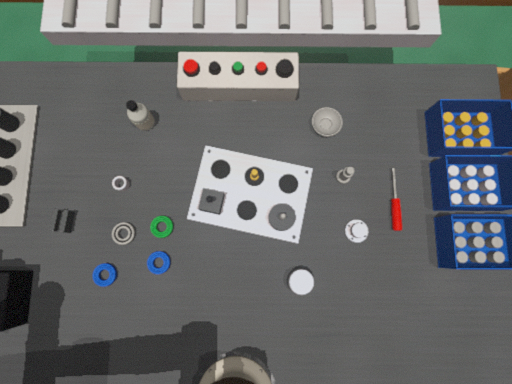

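View pics/side0.png

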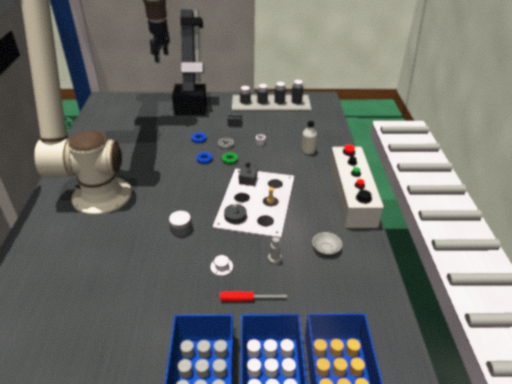

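```bash
python3 - <<'E'
from h import *
t,s=cam('top'),cam('side')
P={'bearA':((274.8,105.7),(158.1,203)),'bearB':((224.1,161.9),(158.2,229.8)),'bearC':((235.1,126.8),(143.2,227.9)),'bearD':((263.5,158.8),None),'spacer':((187,124.7),(143.4,255.8)),'shaft':((175.3,340.1),(256.4,274.9)),'cap':((229.9,354.2),(267.7,220.6)),'pallet':((194.1,249.4),(201.2,255.2)),'nest':((215.1,282.8),(217,230.2)),'block':((205.3,213.7),(182.6,248.6)),'bolt':((173.8,253.2),(199.7,268.8)),'bottle':((120.8,144.8),None),'screwdriver':((197.7,392.3),(300.9,254.3))}
for k,(a,b) in P.items():
    print(k,'z0/z10',at_z(t,a,0).round(0)[:2],at_z(t,a,10).round(0)[:2], None if b is None else (at_z(s,b,0).round(0)[:2],tri([(t,a),(s,b)]).round(0)))
w=cam('wrist');print(w['xyz'],w['R'].round(2).tolist(),w['fx'])
E
```

```text
bearA z0/z10 [308. 360.] [308. 356.] (array([337., 223.]), array([ 307.,  415., -133.]))
bearB z0/z10 [448. 212.] [447. 210.] (array([442., 222.]), array([445., 210.,   9.]))
bearC z0/z10 [417. 309.] [416. 306.] (array([431., 330.]), array([424., 305.,  15.]))
bearD z0/z10 [339. 215.] [339. 213.] None
spacer z0/z10 [554. 325.] [553. 321.] (array([545., 328.]), array([549., 322.,   5.]))
shaft z0/z10 [ 593. -299.] [ 591. -296.] (array([ 590., -294.]), array([ 591., -298.,    5.]))
cap z0/z10 [ 435. -333.] [ 434. -330.] (array([ 429., -337.]), array([ 432., -334.,   -3.]))
pallet z0/z10 [536. -35.] [534. -35.] (array([536., -37.]), array([536., -35.,  -2.]))
nest z0/z10 [ 476. -131.] [ 475. -130.] (array([ 452., -118.]), array([ 463., -131.,   14.]))
block z0/z10 [503.  67.] [501.  66.] (array([514.,  67.]), array([508.,  68.,  -2.]))
bolt z0/z10 [596. -45.] [593. -45.] (array([583., -30.]), array([587., -46.,  16.]))
bottle z0/z10 [756. 279.] [752. 276.] None
screwdriver z0/z10 [ 528. -447.] [ 526. -443.] (array([ 526., -456.]), array([ 527., -450.,   -7.]))
[231.50612718 586.428989   373.74654446] [[-0.24, -0.92, -0.31], [-0.97, 0.23, 0.08], [-0.0, 0.32, -0.95]] 289.5241447627132
```

The top view shows the steel bearing at (233,123), with one green ring and two blue rings near it, and the spacer at (183,119). The shaft is at (176,345), the cap at (231,357), the block on the left at (201,211) and the nest on the right at (216,282). The side view agrees. The two-view heights come out near 0, apart from bearing A, where the matched detections were two different rings.

I'll move to look at the bearing and spacer from close by.

Request:
apply_moves(rows=[{"hand": 0.75, "delta_pos": [337, 226, 56], "yaw": 0}, {"hand": 0.75, "delta_pos": [337, 226, 56], "yaw": 0}, {"hand": 0.75, "delta_pos": [337, 226, 56], "yaw": 0}, {"hand": 0.75, "delta_pos": [337, 226, 56], "yaw": 0}, {"hand": 0.75, "delta_pos": [337, 226, 56], "yaw": 0}, {"hand": 0.75, "delta_pos": [337, 226, 56], "yaw": 0}, {"hand": 0.75, "delta_pos": [337, 226, 56], "yaw": 0}, {"hand": 0.75, "delta_pos": [337, 226, 56], "yaw": 0}, {"hand": 0.75, "delta_pos": [337, 226, 56], "yaw": 0}, {"hand": 0.75, "delta_pos": [337, 226, 56], "yaw": 0}, {"hand": 0.75, "delta_pos": [337, 226, 56], "yaw": 0}, {"hand": 0.75, "delta_pos": [337, 226, 56], "yaw": 0}])

```text
clock: 2.25
position: [424.3, 304.3, 200.1]
ee_rot: [0.992, -0.123, -0.0, 0.0]
contact_force: [-0.8, -0.1, -0.0]
gripper_width: 74.9
grasp_force: 0.0
```

```bash
cat >> h.py <<'E'
import json
def shot(n,qs,c='wrist'):
    "picture, saved with its calibration, and what the nets find"
    im=cam(c); save(im,n+'.png'); s=read_state()
    f={q:[(np.round(d['location'],1).tolist(),round(d['score'],2)) for d in nets.pinpoint(c,q)][:4] for q in qs}
    json.dump({k:np.array(im[k]).tolist() for k in ['xyz','R','fx','fy','cx','cy']},open(n+'.json','w'))
    print(n,'tcp',np.round(s['position'],1),'t',round(s['clock'],1),'w',round(s['gripper_width'],1)); 
    for q in f: print(q,f[q],[at_z(im,a,0).round(1)[:2].tolist() for a,_ in f[q]])
    return im
def load(n):
    im=json.load(open(n+'.json')); 
    for k in ['xyz','R']: im[k]=np.array(im[k])
    return im
def delta(p):
    s=read_state(); M=R.from_quat(s['ee_rot']).as_matrix(); print('delta',(M.T@(np.array(p)-s['position'])).round(1))
E
python3 - <<'E'
from h import *
shot('w1',['bearing','spacer'])
E
```

```text
w1 tcp [423.8 305.4 200.4] t 2.3 w 74.7
bearing [([137.3, 341.5], 0.66), ([221.3, 348.1], 0.65), ([177.5, 253.5], 0.64), ([266.8, 239.4], 0.61)] [[442.6, 208.9], [342.2, 217.0], [422.5, 312.9], [313.7, 359.8]]
spacer [([50.7, 197.7], 0.89)] [[561.8, 333.5]]
```

View pics/w1.png

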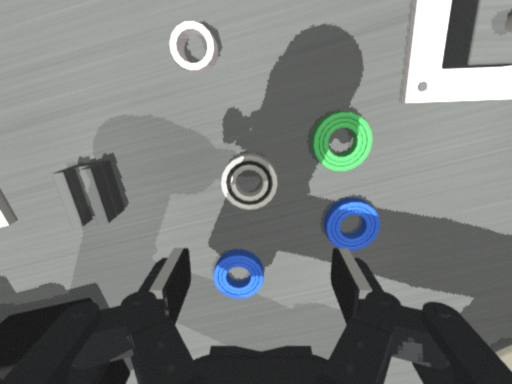

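The wrist view shows the steel bearing's ring centred at (181,250), the spacer's rim at (45,194), the green ring at (141,343) and the blue rings at (224,352) and (274,239). I'll take a second view from another spot.

```bash
python3 - <<'E'
from h import *
w=load('w1'); print(at_z(w,(181,249.5),16),at_z(w,(45,194),30)); delta((450,345,150))
E
```

```text
[423.90336139 316.60934042  16.        ] [561.60527903 330.567924    30.        ]
delta [ 16.8 -43.8  50.7]
```

Request:
apply_moves(rows=[{"hand": 0.75, "delta_pos": [17, -44, 50], "yaw": 0}, {"hand": 0.75, "delta_pos": [17, -44, 50], "yaw": 0}, {"hand": 0.75, "delta_pos": [17, -44, 50], "yaw": 0}])

```text
clock: 2.65
position: [449.7, 346.5, 146.2]
ee_rot: [0.993, -0.12, -0.002, 0.002]
contact_force: [-0.1, -0.0, 0.8]
gripper_width: 74.3
grasp_force: 0.0
```

```bash
python3 - <<'E'
from h import *
w2=shot('w2',['bearing','spacer']); w1=load('w1'); t=cam('top'); json.dump({k:np.array(t[k]).tolist() for k in ['xyz','R','fx','fy','cx','cy']},open('top.json','w'))
print(at_z(t,(233,123),16),at_z(t,(183,119.5),30))
print('pred px',proj(w2,(424,316.6,16)),proj(w2,(561.6,330.6,30)),proj(t,(424,316.6,16)),proj(t,(561.6,330.6,30)))
E
```

```text
w2 tcp [449.4 345.6 148. ] t 2.7 w 74.5
bearing [([204.3, 300.1], 0.86), ([255.1, 408.6], 0.77), ([308.5, 274.1], 0.74), ([163.5, 405.5], 0.6)] [[424.2, 312.5], [341.6, 214.2], [309.7, 364.9], [440.3, 209.4]]
spacer [([58.1, 244.6], 0.62)] [[562.3, 331.6]]
[421.66976906 314.61110325  16.        ] [560.13620416 329.28865746  30.        ]
pred px [211.67721469 298.0810534 ] [ 53.65603402 244.20815911] [232.15075565 122.34216503] [182.48513966 119.07003005]
```

View pics/w2.png

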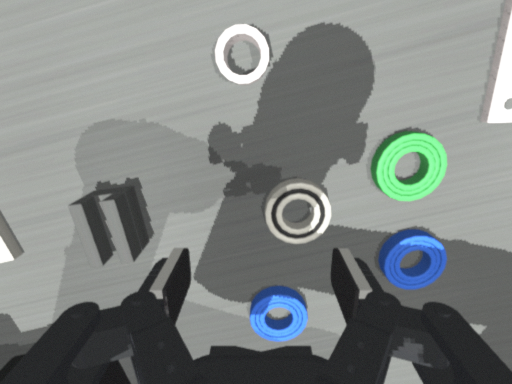

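The second view shows the bearing rim at (211,298) and the spacer rim at (53.5,242). Both match the predictions.

```bash
python3 - <<'E'
from h import *
a,b,t=load('w1'),load('w2'),load('top')
print(tri([(a,(181,249.5)),(b,(211,298)),(t,(233,123))]),tri([(a,(45,194)),(b,(53.5,242)),(t,(183,119.5))]))
delta((424,316,100));delta((424,316,23))
E
```

```text
[422.16941769 316.75905366  10.19518401] [562.6616839  332.17750194  22.11854698]
delta [-18.3  34.5  51.2]
delta [-18.3  34.5 128.2]
```

Request:
apply_moves(rows=[{"hand": 0.75, "delta_pos": [-18.5, 34.5, 51], "yaw": 0}, {"hand": 0.75, "delta_pos": [-18.5, 34.5, 51], "yaw": 0}, {"hand": 0.75, "delta_pos": [-18.5, 34.5, 75], "yaw": 0}, {"hand": 0.75, "delta_pos": [-18.5, 34.5, 95], "yaw": 0}, {"hand": 0.75, "delta_pos": [-18.5, 34.5, 110], "yaw": 0}, {"hand": 0.75, "delta_pos": [-18.5, 34.5, 120], "yaw": 0}, {"hand": 0.75, "delta_pos": [-18.5, 34.5, 128], "yaw": 0}, {"hand": 0.75, "delta_pos": [-18.5, 34.5, 128], "yaw": 0}, {"hand": 0.75, "delta_pos": [-18.5, 34.5, 128], "yaw": 0}])

```text
clock: 3.6
position: [424.4, 315.8, 23.0]
ee_rot: [0.993, -0.121, 0.0, -0.0]
contact_force: [0.1, 0.2, -0.3]
gripper_width: 74.6
grasp_force: 0.0
```

Request:
apply_moves(rows=[{"hand": -0.2, "delta_pos": [0, 0, 0], "yaw": 0}, {"hand": -0.2, "delta_pos": [0, 0, 0], "yaw": 0}, {"hand": -0.2, "delta_pos": [0, 0, 0], "yaw": 0}, {"hand": -0.2, "delta_pos": [0, 0, 0], "yaw": 0}, {"hand": -0.2, "delta_pos": [0, 0, 0], "yaw": 0}, {"hand": -0.2, "delta_pos": [0, 0, 0], "yaw": 0}])

```text
clock: 4.1
position: [424.8, 316.2, 24.1]
ee_rot: [0.993, -0.121, 0.001, -0.001]
contact_force: [-1.0, -0.4, 6.1]
gripper_width: 58.9
grasp_force: 64.1
```

Request:
apply_moves(rows=[{"hand": -0.2, "delta_pos": [0, 0, -20], "yaw": 0}, {"hand": -0.2, "delta_pos": [0, 0, -60], "yaw": 0}, {"hand": -0.2, "delta_pos": [0, 0, -100], "yaw": 0}, {"hand": -0.2, "delta_pos": [0, 0, -110], "yaw": 0}, {"hand": -0.2, "delta_pos": [0, 0, -110], "yaw": 0}])

```text
clock: 4.52
position: [425.7, 317.4, 136.9]
ee_rot: [0.993, -0.121, 0.003, -0.004]
contact_force: [-1.2, -0.6, -1.2]
gripper_width: 58.8
grasp_force: 65.3
```

```bash
python3 - <<'E'
from h import *
w=shot('w3',['bearing','nest','block','bolt']); s=cam('side'); print(read_state()['gripper_width'],read_state()['contact_force'])
c=cv2.resize(s['pixels'][90:190,170:300],None,fx=4,fy=4,interpolation=cv2.INTER_CUBIC)
a=np.zeros((400+384,520,3),np.uint8);a[:400]=c;a[400:,:512]=w['pixels'];
a=cv2.resize(a,None,fx=.75,fy=.75); cv2.imwrite('pics/m3.png',a[:,:,::-1])
E
```

```text
w3 tcp [424.4 316.  134.2] t 4.6 w 58.7
bearing [([145.4, 380.2], 0.94), ([257.3, 262.4], 0.92), ([250.7, 383.4], 0.7)] [[442.7, 206.7], [359.1, 333.4], [338.1, 215.5]]
nest [([34.7, 203.8], 0.64)] [[562.5, 330.4]]
block [] []
bolt [] []
58.731485622439955 [ 0.86099675 -0.18652151 -1.38628498]
```

View pics/m3.png

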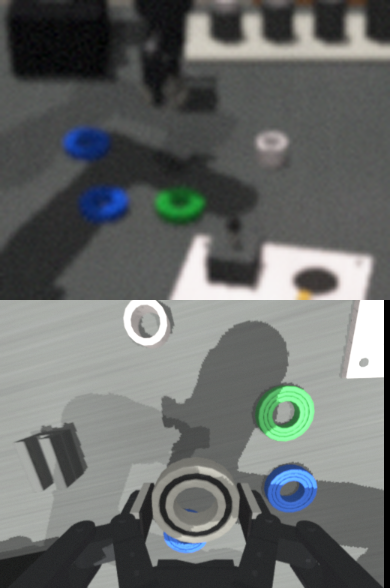

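The bearing is held level, with its rim centred at about (271,262). Next I work out how it sits in the hand.

```bash
python3 - <<'E'
from h import *
w=load('w3');s=read_state();M=R.from_quat(s['ee_rot']).as_matrix()
im=cv2.imread('pics/w3.png'); g=cv2.cvtColor(im,cv2.COLOR_BGR2GRAY)
for z in (120,124,128,132):
    p=at_z(w,(271,262.5),z); print(z,p.round(1),(M.T@(p-np.array(s['position']))).round(1), (w['fx']*62/np.dot(w['R'][:,2],p-w['xyz'])).round(1))
crop=g[200:340,180:350]; cc=cv2.HoughCircles(cv2.GaussianBlur(crop,(5,5),0),cv2.HOUGH_GRADIENT,1,5,param1=100,param2=25,minRadius=15,maxRadius=65); print(None if cc is None else (cc[0][:6]+[180,200,0]).round(1).tolist())
cv2.imwrite('pics/c3.png',cv2.resize(im[190:350,160:370],None,fx=3,fy=3))
E
```

```text
120 [420.  317.9 120. ] [-4.1 -2.4 10.5] 115.2
124 [422.6 317.2 124. ] [-1.5 -2.4  6.5] 118.8
128 [425.1 316.6 128. ] [ 1.1 -2.4  2.5] 122.5
132 [427.7 316.  132. ] [ 3.7 -2.4 -1.5] 126.5
[[260.5, 267.5, 58.9], [260.5, 261.5, 53.3], [268.5, 272.5, 40.0], [262.5, 277.5, 46.7], [252.5, 273.5, 32.2], [265.5, 266.5, 46.7]]
```

View pics/c3.png

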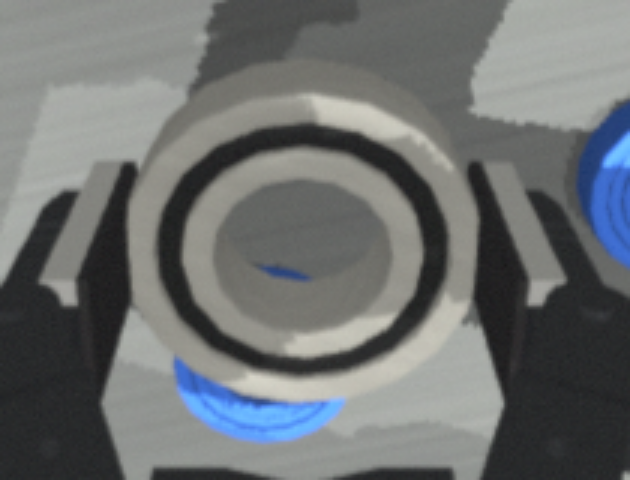

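Request:
apply_moves(rows=[{"hand": -0.2, "delta_pos": [80, 424, -56], "yaw": 0}, {"hand": -0.2, "delta_pos": [80, 424, -56], "yaw": 0}, {"hand": -0.2, "delta_pos": [80, 424, -56], "yaw": 0}, {"hand": -0.2, "delta_pos": [80, 424, -56], "yaw": 0}, {"hand": -0.2, "delta_pos": [80, 424, -56], "yaw": 0}, {"hand": -0.2, "delta_pos": [80, 424, -56], "yaw": 0}, {"hand": -0.2, "delta_pos": [80, 424, -56], "yaw": 0}, {"hand": -0.2, "delta_pos": [80, 424, -56], "yaw": 0}, {"hand": -0.2, "delta_pos": [80, 424, -56], "yaw": 0}, {"hand": -0.2, "delta_pos": [80, 424, -56], "yaw": 0}, {"hand": -0.2, "delta_pos": [80, 424, -56], "yaw": 0}, {"hand": -0.2, "delta_pos": [80, 424, -56], "yaw": 0}])

```text
clock: 5.82
position: [398.7, -118.3, 187.8]
ee_rot: [0.992, -0.124, -0.001, 0.0]
contact_force: [0.9, 0.0, -1.4]
gripper_width: 59.0
grasp_force: 65.4
```

```bash
python3 - <<'E'
from h import *
w=shot('w4',['nest','block','bolt','pallet'])
E
```

```text
w4 tcp [ 398.8 -116.9  187.5] t 5.9 w 58.9
nest [([113.8, 249.1], 0.77)] [[465.7, -123.5]]
block [([119.1, 48.4], 0.75)] [[511.4, 76.5]]
bolt [] []
pallet [([60.0, 142.2], 0.57)] [[539.2, -37.0]]
```

View pics/w4.png

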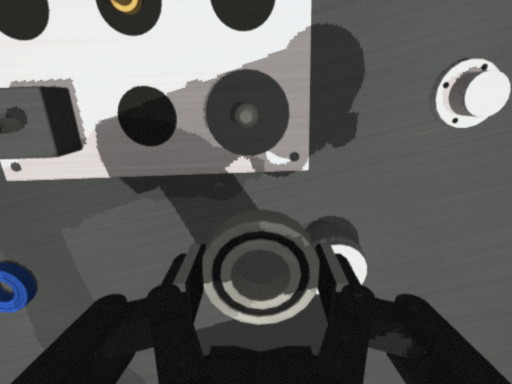

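The nest disc centre is at (113,248), its pin tip at (116,247) and the middle front spot at (116,147). The cap sits at about (93,474), and the bearing is still held.

```bash
python3 - <<'E'
from h import *
w=load('w4');t=load('top')
for n,rc,z in [('pin',(116,247),65),('disc',(113,248),35),('midspot',(116,147.5),10)]:
    p=at_z(w,rc,z); print(n,p.round(1),'top px',proj(t,p).round(1))
# dark spots & disc in the top view
im=cv2.imread('pics/top0.png'); g=im.max(2); 
roi=g[140:245,185:315]; m=((roi<70)*255).astype(np.uint8)
n,l,st,ce=cv2.connectedComponentsWithStats(m)
for i in range(1,n):
    if 100<st[i,4]<3000:
        rc=(ce[i][1]+140,ce[i][0]+185); print(st[i].tolist(),np.round(rc,1),at_z(t,rc,10).round(1)[:2],at_z(t,rc,35).round(1)[:2])
delta((400,-80,150))
E
```

```text
pin [ 467.4 -124.7   65. ] top px [215.6 282.7]
disc [ 468.2 -124.5   35. ] top px [216.5 281.7]
midspot [488.9 -26.5  10. ] top px [209.8 246.3]
[27, 21, 17, 17, 200] [168.5 220. ] [608.7  50.7] [602.7  48.3]
delta [ -7.6 -33.8  37.7]
```

Request:
apply_moves(rows=[{"hand": -0.2, "delta_pos": [70, -9, 40], "yaw": 0}, {"hand": -0.2, "delta_pos": [70, -9, 40], "yaw": 0}, {"hand": -0.2, "delta_pos": [70, -9, 60], "yaw": 0}, {"hand": -0.2, "delta_pos": [70, -9, 80], "yaw": 0}, {"hand": -0.2, "delta_pos": [70, -9, 88], "yaw": 0}, {"hand": -0.2, "delta_pos": [70, -9, 88], "yaw": 0}, {"hand": -0.2, "delta_pos": [70, -9, 88], "yaw": 0}])

```text
clock: 6.65
position: [469.8, -122.9, 100.5]
ee_rot: [0.993, -0.121, -0.0, 0.0]
contact_force: [0.8, -0.2, -0.6]
gripper_width: 59.1
grasp_force: 65.4
```

```bash
python3 - <<'E'
from h import *
P=[]
for i in range(3):
    w=cam('wrist');P.append(read_state()['position'])
print(np.mean(P,0)); im=w['pixels'][:,:,::-1]
cv2.imwrite('pics/c5.png',cv2.resize(im[190:350,160:370],None,fx=3,fy=3))
print('pin tip px',proj(w,(467.8,-124.6,65))); print(w['xyz'])
E
```

```text
[ 470.37002896 -123.11328288  101.53121591]
pin tip px [247.23865639 264.10541954]
[ 550.81125457 -143.06884189  219.26618403]
```

View pics/c5.png

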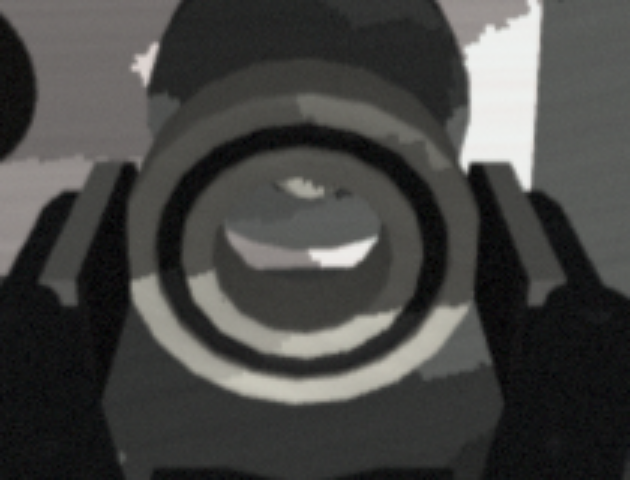

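The pin tip shows through the bore at about (252,261). The bearing's centre column is also 261, so it is aligned and I can lower it.

Request:
apply_moves(rows=[{"hand": -0.2, "delta_pos": [-1.5, 0, 8], "yaw": 0}, {"hand": -0.2, "delta_pos": [-1.5, 0, 16], "yaw": 0}, {"hand": -0.2, "delta_pos": [-1.5, 0, 24], "yaw": 0}, {"hand": -0.2, "delta_pos": [-1.5, 0, 28], "yaw": 0}, {"hand": -0.2, "delta_pos": [-1.5, 0, 28], "yaw": 0}])

```text
clock: 7.22
position: [467.1, -123.3, 70.9]
ee_rot: [0.993, -0.122, -0.002, 0.0]
contact_force: [-0.6, -0.4, -1.9]
gripper_width: 58.8
grasp_force: 65.4
```

Request:
apply_moves(rows=[{"hand": -0.2, "delta_pos": [0, 0, 5], "yaw": 0}, {"hand": -0.2, "delta_pos": [0, 0, 9], "yaw": 0}, {"hand": -0.2, "delta_pos": [0, 0, 12], "yaw": 0}, {"hand": -0.2, "delta_pos": [0, 0, 12], "yaw": 0}, {"hand": -0.2, "delta_pos": [0, 0, 12], "yaw": 0}])

```text
clock: 7.63
position: [468.0, -123.2, 60.1]
ee_rot: [0.993, -0.122, -0.0, 0.0]
contact_force: [-0.5, 0.5, -1.5]
gripper_width: 59.0
grasp_force: 65.4
```

Request:
apply_moves(rows=[{"hand": -0.2, "delta_pos": [0, 0, 2], "yaw": 0}, {"hand": -0.2, "delta_pos": [0, 0, 3], "yaw": 0}, {"hand": -0.2, "delta_pos": [0, 0, 3], "yaw": 0}])

```text
clock: 7.88
position: [468.5, -123.2, 59.1]
ee_rot: [0.993, -0.121, 0.001, 0.0]
contact_force: [-4.2, 1.5, 11.0]
gripper_width: 58.9
grasp_force: 66.7
```

Request:
apply_moves(rows=[{"hand": 0.75, "delta_pos": [0, 0, 0], "yaw": 0}, {"hand": 0.75, "delta_pos": [0, 0, 0], "yaw": 0}, {"hand": 0.75, "delta_pos": [0, 0, 0], "yaw": 0}, {"hand": 0.75, "delta_pos": [0, 0, 0], "yaw": 0}, {"hand": 0.75, "delta_pos": [0, 0, -30], "yaw": 0}, {"hand": 0.75, "delta_pos": [0, 0, -70], "yaw": 0}, {"hand": 0.75, "delta_pos": [0, 0, -110], "yaw": 0}, {"hand": 0.75, "delta_pos": [0, 0, -140], "yaw": 0}, {"hand": 0.75, "delta_pos": [0, 0, -140], "yaw": 0}])

```text
clock: 8.63
position: [472.0, -123.5, 204.0]
ee_rot: [0.993, -0.121, 0.007, -0.0]
contact_force: [1.2, -0.4, 0.7]
gripper_width: 74.6
grasp_force: 0.0
```

```bash
python3 - <<'E'
from h import *
w=shot('w6',['bearing','nest','cap','shaft']); delta((562,332,120));delta((562,332,27))
E
```

```text
w6 tcp [ 470.1 -123.1  200.8] t 8.7 w 74.8
bearing [([320.3, 42.1], 0.82), ([189.9, 265.0], 0.69), ([259.3, 14.8], 0.63)] [[346.5, 215.7], [454.3, -123.9], [441.2, 205.2]]
nest [([181.7, 261.1], 0.74)] [[465.0, -121.9]]
cap [([166.8, 450.8], 0.84)] [[430.4, -334.8]]
shaft [([21.9, 411.1], 0.96)] [[587.2, -303.5]]
delta [ -17.6 -464.6   75.6]
delta [ -17.3 -464.7  168.6]
```

View pics/w6.png

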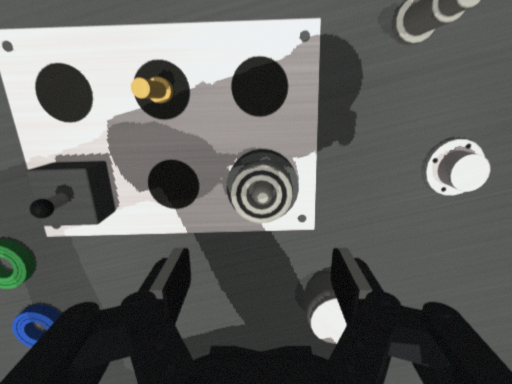

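The bearing sits on the nest round the pin at (192,263). Next is the spacer.

Request:
apply_moves(rows=[{"hand": 0.6, "delta_pos": [-17, -465, 0], "yaw": 0}, {"hand": 0.6, "delta_pos": [-17, -465, 0], "yaw": 0}, {"hand": 0.6, "delta_pos": [-17, -465, 0], "yaw": 0}, {"hand": 0.6, "delta_pos": [-17, -465, 0], "yaw": 0}, {"hand": 0.6, "delta_pos": [-17, -465, 0], "yaw": 0}, {"hand": 0.6, "delta_pos": [-17, -465, 0], "yaw": 0}, {"hand": 0.6, "delta_pos": [-17, -465, 0], "yaw": 0}, {"hand": 0.6, "delta_pos": [-17, -465, 0], "yaw": 0}, {"hand": 0.6, "delta_pos": [-17, -465, 0], "yaw": 0}, {"hand": 0.6, "delta_pos": [-17, -465, 0], "yaw": 0}, {"hand": 0.6, "delta_pos": [-17, -465, 0], "yaw": 0}, {"hand": 0.6, "delta_pos": [-17, -465, 60], "yaw": 0}])

```text
clock: 9.88
position: [568.8, 339.3, 161.7]
ee_rot: [0.993, -0.118, 0.007, -0.006]
contact_force: [2.1, 2.4, 0.8]
gripper_width: 68.4
grasp_force: 0.0
```

```bash
python3 - <<'E'
from h import *
w=shot('w7',['spacer']); print('pred rim px',proj(w,(562,332,30)))
g=w['pixels'].min(2); r,c=proj(w,(562,332,30)).astype(int)
m=(g[r-60:r+60,c-60:c+60]>190).astype(np.uint8)
n,l,st,ce=cv2.connectedComponentsWithStats(m); i=1+st[1:,4].argmax(); b=st[i]; print(b.tolist(),'ext centre',b[1]+b[3]/2+r-60,b[0]+b[2]/2+c-60)
print(at_z(w,(b[1]+b[3]/2+r-60,b[0]+b[2]/2+c-60),30)); delta((562,332,100));delta((562,332,28))
E
```

```text
w7 tcp [561.5 333.3 146.7] t 9.9 w 68.3
spacer [([189.3, 272.3], 0.8)] [[563.1, 330.8]]
pred rim px [200.2398701  272.07685982]
[40, 44, 40, 33, 256] ext centre 200.5 272.0
[561.77095728 332.12450697  30.        ]
delta [ 2.2 -3.1 47. ]
delta [  2.9  -3.9 119. ]
```

Request:
apply_moves(rows=[{"hand": 0.6, "delta_pos": [0, 0, 20], "yaw": 0}, {"hand": 0.6, "delta_pos": [0, 0, 50], "yaw": 0}, {"hand": 0.6, "delta_pos": [0, 0, 75], "yaw": 0}, {"hand": 0.6, "delta_pos": [0, 0, 90], "yaw": 0}, {"hand": 0.6, "delta_pos": [0, 0, 100], "yaw": 0}, {"hand": 0.6, "delta_pos": [0, 0, 108], "yaw": 0}, {"hand": 0.6, "delta_pos": [0, 0, 110], "yaw": 0}, {"hand": 0.6, "delta_pos": [0, 0, 110], "yaw": 0}, {"hand": 0.6, "delta_pos": [0, 0, 110], "yaw": 0}])

```text
clock: 10.73
position: [564.0, 330.4, 47.1]
ee_rot: [0.993, -0.122, 0.001, -0.001]
contact_force: [0.7, 0.2, -0.4]
gripper_width: 68.4
grasp_force: 0.0
```

Request:
apply_moves(rows=[{"hand": 0.6, "delta_pos": [-1, -0.5, 10], "yaw": 0}, {"hand": 0.6, "delta_pos": [-1, -0.5, 19], "yaw": 0}, {"hand": 0.6, "delta_pos": [-1, -0.5, 19], "yaw": 0}, {"hand": 0.6, "delta_pos": [-1, -0.5, 19], "yaw": 0}])

```text
clock: 11.07
position: [562.0, 330.4, 26.0]
ee_rot: [0.993, -0.122, -0.001, 0.001]
contact_force: [0.5, -0.0, 0.6]
gripper_width: 68.4
grasp_force: 0.0
```

Request:
apply_moves(rows=[{"hand": -0.6, "delta_pos": [0, 0, 0], "yaw": 0}, {"hand": -0.6, "delta_pos": [0, 0, 0], "yaw": 0}, {"hand": -0.6, "delta_pos": [0, 0, 0], "yaw": 0}, {"hand": -0.6, "delta_pos": [0, 0, 0], "yaw": 0}, {"hand": -0.6, "delta_pos": [0, 0, 0], "yaw": 0}, {"hand": -0.6, "delta_pos": [0, 0, 0], "yaw": 0}, {"hand": -0.6, "delta_pos": [0, 0, 0], "yaw": 0}])

```text
clock: 11.65
position: [563.0, 331.2, 27.7]
ee_rot: [0.993, -0.121, 0.001, -0.001]
contact_force: [0.1, 0.5, 4.9]
gripper_width: 38.2
grasp_force: 60.6
```

Request:
apply_moves(rows=[{"hand": -0.6, "delta_pos": [0, 0, -30], "yaw": 0}, {"hand": -0.6, "delta_pos": [0, 0, -70], "yaw": 0}, {"hand": -0.6, "delta_pos": [0, 0, -110], "yaw": 0}, {"hand": -0.6, "delta_pos": [0, 0, -140], "yaw": 0}, {"hand": -0.6, "delta_pos": [0, 0, -140], "yaw": 0}])

```text
clock: 12.07
position: [565.4, 332.7, 174.5]
ee_rot: [0.993, -0.121, 0.005, -0.004]
contact_force: [0.9, 0.0, 0.7]
gripper_width: 38.5
grasp_force: 60.8
```

Request:
apply_moves(rows=[{"hand": -0.6, "delta_pos": [18, 464, 0], "yaw": 0}, {"hand": -0.6, "delta_pos": [18, 464, 0], "yaw": 0}, {"hand": -0.6, "delta_pos": [18, 464, 0], "yaw": 0}, {"hand": -0.6, "delta_pos": [18, 464, 0], "yaw": 0}, {"hand": -0.6, "delta_pos": [18, 464, 0], "yaw": 0}, {"hand": -0.6, "delta_pos": [18, 464, 0], "yaw": 0}, {"hand": -0.6, "delta_pos": [18, 464, 0], "yaw": 0}, {"hand": -0.6, "delta_pos": [18, 464, 0], "yaw": 0}, {"hand": -0.6, "delta_pos": [18, 464, 0], "yaw": 0}, {"hand": -0.6, "delta_pos": [18, 464, 0], "yaw": 0}, {"hand": -0.6, "delta_pos": [18, 464, 0], "yaw": 0}, {"hand": -0.6, "delta_pos": [18, 464, 0], "yaw": 0}])

```text
clock: 13.07
position: [464.8, -128.1, 165.7]
ee_rot: [0.992, -0.125, -0.002, 0.0]
contact_force: [1.5, 0.1, -1.3]
gripper_width: 38.7
grasp_force: 60.9
```

Request:
apply_moves(rows=[{"hand": -0.6, "delta_pos": [0, 0, 20], "yaw": 0}, {"hand": -0.6, "delta_pos": [0, 0, 40], "yaw": 0}, {"hand": -0.6, "delta_pos": [0, 0, 50], "yaw": 0}, {"hand": -0.6, "delta_pos": [0, 0, 50], "yaw": 0}, {"hand": -0.6, "delta_pos": [0, 0, 50], "yaw": 0}])

```text
clock: 13.48
position: [467.3, -123.8, 116.1]
ee_rot: [0.993, -0.122, -0.001, 0.0]
contact_force: [0.1, -0.4, -1.3]
gripper_width: 38.3
grasp_force: 61.0
```

```bash
python3 - <<'E'
from h import *
P=[]
for i in range(4):
    w=cam('wrist');P.append(read_state()['position'])
p=np.mean(P,0);print(p); im=w['pixels'][:,:,::-1]
cv2.imwrite('pics/c8.png',cv2.resize(im[170:340,160:370],None,fx=3,fy=3))
print('pin tip px',proj(w,(468,-124,65)),'rim for tool 0', proj(w,p+[0,0,2])); delta((468.3,-123.8,78.5))
E
```

```text
[ 468.43333473 -123.66444877  117.39590658]
pin tip px [232.72322272 261.405739  ] rim for tool 0 [283.36359805 260.79712309]
delta [-0.3  0.3 39.2]
```

View pics/c8.png

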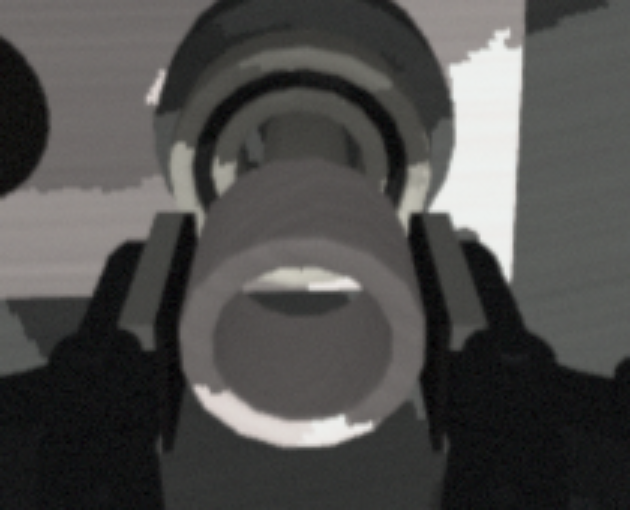

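The spacer rim at (284,261) lies where it should, and the pin and bearing behind it line up in column 261. I'll lower it.

Request:
apply_moves(rows=[{"hand": -0.6, "delta_pos": [0, 0, 10], "yaw": 0}, {"hand": -0.6, "delta_pos": [0, 0, 20], "yaw": 0}, {"hand": -0.6, "delta_pos": [0, 0, 27], "yaw": 0}, {"hand": -0.6, "delta_pos": [0, 0, 33], "yaw": 0}, {"hand": -0.6, "delta_pos": [0, 0, 33], "yaw": 0}, {"hand": -0.6, "delta_pos": [0, 0, 33], "yaw": 0}])

```text
clock: 14.18
position: [468.1, -123.8, 84.0]
ee_rot: [0.993, -0.121, -0.0, 0.0]
contact_force: [0.3, -0.1, -0.9]
gripper_width: 38.7
grasp_force: 60.9
```

Request:
apply_moves(rows=[{"hand": -0.6, "delta_pos": [0, 0, 3], "yaw": 0}, {"hand": -0.6, "delta_pos": [0, 0, 5], "yaw": 0}, {"hand": -0.6, "delta_pos": [0, 0, 5], "yaw": 0}, {"hand": -0.6, "delta_pos": [0, 0, 5], "yaw": 0}])

```text
clock: 14.52
position: [468.0, -123.8, 79.0]
ee_rot: [0.993, -0.122, 0.0, -0.0]
contact_force: [0.6, -0.7, -1.4]
gripper_width: 38.7
grasp_force: 61.0
```

Request:
apply_moves(rows=[{"hand": -0.6, "delta_pos": [0, 0, 1.5], "yaw": 0}, {"hand": -0.6, "delta_pos": [0, 0, 1.5], "yaw": 0}, {"hand": -0.6, "delta_pos": [0, 0, 1.5], "yaw": 0}])

```text
clock: 14.77
position: [468.3, -123.8, 78.6]
ee_rot: [0.993, -0.121, 0.0, 0.0]
contact_force: [-3.4, 0.8, 7.0]
gripper_width: 38.7
grasp_force: 61.8
```

Request:
apply_moves(rows=[{"hand": 0.4, "delta_pos": [0, 0, 0], "yaw": 0}, {"hand": 0.4, "delta_pos": [0, 0, 0], "yaw": 0}, {"hand": 0.4, "delta_pos": [0, 0, 0], "yaw": 0}, {"hand": 0.4, "delta_pos": [0, 0, 0], "yaw": 0}, {"hand": 0.4, "delta_pos": [0, 0, -30], "yaw": 0}, {"hand": 0.4, "delta_pos": [0, 0, -70], "yaw": 0}, {"hand": 0.4, "delta_pos": [0, 0, -100], "yaw": 0}, {"hand": 0.4, "delta_pos": [0, 0, -130], "yaw": 0}, {"hand": 0.4, "delta_pos": [0, 0, -130], "yaw": 0}, {"hand": 0.4, "delta_pos": [0, 0, -130], "yaw": 0}])

```text
clock: 15.6
position: [468.9, -123.7, 209.2]
ee_rot: [0.993, -0.122, 0.002, -0.001]
contact_force: [-0.7, -0.5, -0.5]
gripper_width: 59.7
grasp_force: 0.0
```

```bash
python3 - <<'E'
from h import *
w=shot('w9',['spacer','shaft','cap','bolt']); delta((590,-300,190))
E
```

```text
w9 tcp [ 467.8 -123.7  207.5] t 15.7 w 59.6
spacer [([184.6, 258.8], 0.59)] [[455.8, -118.0]]
shaft [] []
cap [([159.3, 446.5], 0.76)] [[433.1, -333.4]]
bolt [([85.9, 158.7], 0.64)] [[587.0, -41.8]]
delta [161.7 141.3  15.6]
```

View pics/w9.png

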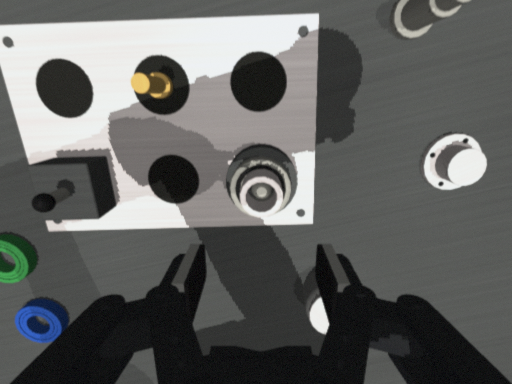

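The spacer is stacked round the pin at (193,261). The marked spots are at (179,173), middle front, and (88,64), back left. Next is the shaft.

Request:
apply_moves(rows=[{"hand": 0.4, "delta_pos": [162, 141, 0], "yaw": 0}, {"hand": 0.4, "delta_pos": [162, 141, 0], "yaw": 0}, {"hand": 0.4, "delta_pos": [162, 141, 0], "yaw": 0}, {"hand": 0.4, "delta_pos": [162, 141, 0], "yaw": 0}, {"hand": 0.4, "delta_pos": [162, 141, 0], "yaw": 0}, {"hand": 0.4, "delta_pos": [162, 141, 0], "yaw": 0}, {"hand": 0.4, "delta_pos": [162, 141, 0], "yaw": 0}])

```text
clock: 16.43
position: [591.4, -301.7, 204.2]
ee_rot: [0.992, -0.123, -0.002, -0.0]
contact_force: [-0.3, 0.6, 0.6]
gripper_width: 59.8
grasp_force: 0.0
```

```bash
python3 - <<'E'
from h import *
w9=load('w9'); print('mid',at_z(w9,(179,173.5),10),'backleft',at_z(w9,(88,64.5),10))
w=shot('w10',['shaft']); t=cam('top')
print('tip top pred',proj(w,(590,-300,85)),proj(t,(590,-300,85)),proj(t,(590,-300,0)))
cv2.imwrite('pics/c10.png',np.hstack([w['pixels'][100:350,150:400,::-1],cv2.resize(imaging.get_image('side')['pixels'][220:280,240:300,::-1],(250,250))]))
E
```

```text
mid [488.50441056 -26.53206693  10.        ] backleft [607.45566821  49.84401238  10.        ]
w10 tcp [ 590.6 -300.2  204.9] t 16.5 w 60.0
shaft [([176.0, 264.3], 0.85)] [[586.5, -304.9]]
tip top pred [199.36242855 259.02586526] [169.49028182 348.40773809] [176.27433807 340.54386196]
```

View pics/c10.png

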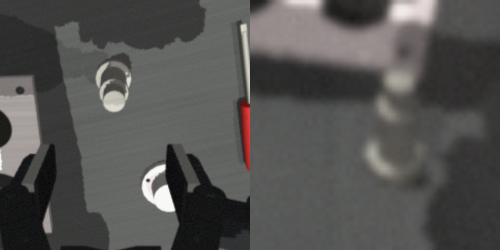

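```bash
python3 - <<'E'
from h import *
w=load('w10');t=load('top')
p=at_z(w,(201,264),85); q=at_z(w,(177.5,264),12); print(p,q,proj(t,p),proj(t,q))
print(tri([(w,(201,264)),(t,(170,350))]))
delta((588.5,-303.8,100))
E
```

```text
[ 587.47228612 -303.81817473   85.        ] [ 588.0872453  -304.83556175   12.        ] [170.42031345 349.87399539] [176.04449088 343.27806301]
[ 588.15758238 -303.83894822   86.69906865]
delta [ -0.5   5.6 107.3]
```

The shaft's tip is at (201,264) and its foot at (177,264), giving (588,-304). The measured top height is 86.7 mm against the stated 85.

Request:
apply_moves(rows=[{"hand": 0.4, "delta_pos": [-1, 4.5, 35], "yaw": 0}, {"hand": 0.4, "delta_pos": [-1, 4.5, 70], "yaw": 0}, {"hand": 0.4, "delta_pos": [-1, 4.5, 70], "yaw": 0}, {"hand": 0.4, "delta_pos": [-1, 4.5, 70], "yaw": 0}])

```text
clock: 16.97
position: [587.9, -302.6, 136.7]
ee_rot: [0.993, -0.121, -0.002, -0.0]
contact_force: [0.0, -0.7, 0.8]
gripper_width: 59.8
grasp_force: 0.0
```

```bash
python3 - <<'E'
from h import *
P=[]
for i in range(4): cam('top');P.append(read_state()['position'])
print(np.mean(P,0)); delta((588,-304,47))
E
```

```text
[ 590.26494758 -303.72635094  140.04753311]
delta [-2.9  0.6 93.5]
```

Request:
apply_moves(rows=[{"hand": 0.4, "delta_pos": [-2, 0, 25], "yaw": 0}, {"hand": 0.4, "delta_pos": [-2, 0, 50], "yaw": 0}, {"hand": 0.4, "delta_pos": [-2, 0, 75], "yaw": 0}, {"hand": 0.4, "delta_pos": [-2, 0, 90], "yaw": 0}, {"hand": 0.4, "delta_pos": [-2, 0, 93], "yaw": 0}, {"hand": 0.4, "delta_pos": [-2, 0, 93], "yaw": 0}, {"hand": 0.4, "delta_pos": [-2, 0, 93], "yaw": 0}])

```text
clock: 17.75
position: [588.5, -303.8, 46.5]
ee_rot: [0.993, -0.121, 0.002, 0.0]
contact_force: [0.1, 0.7, -0.3]
gripper_width: 59.9
grasp_force: 0.0
```

Request:
apply_moves(rows=[{"hand": -0.7, "delta_pos": [0, 0, 0], "yaw": 0}, {"hand": -0.7, "delta_pos": [0, 0, 0], "yaw": 0}, {"hand": -0.7, "delta_pos": [0, 0, 0], "yaw": 0}, {"hand": -0.7, "delta_pos": [0, 0, 0], "yaw": 0}, {"hand": -0.7, "delta_pos": [0, 0, 0], "yaw": 0}, {"hand": -0.7, "delta_pos": [0, 0, 0], "yaw": 0}, {"hand": -0.7, "delta_pos": [0, 0, 0], "yaw": 0}])

```text
clock: 18.33
position: [588.0, -303.9, 46.2]
ee_rot: [0.993, -0.121, 0.001, 0.0]
contact_force: [-1.2, -0.2, 6.0]
gripper_width: 26.0
grasp_force: 58.7
```

Request:
apply_moves(rows=[{"hand": -0.7, "delta_pos": [0, 0, -25], "yaw": 0}, {"hand": -0.7, "delta_pos": [0, 0, -60], "yaw": 0}, {"hand": -0.7, "delta_pos": [0, 0, -95], "yaw": 0}, {"hand": -0.7, "delta_pos": [0, 0, -120], "yaw": 0}, {"hand": -0.7, "delta_pos": [0, 0, -140], "yaw": 0}, {"hand": -0.7, "delta_pos": [0, 0, -140], "yaw": 0}])

```text
clock: 18.83
position: [589.0, -304.0, 188.9]
ee_rot: [0.993, -0.121, 0.004, 0.001]
contact_force: [1.5, -1.0, -2.9]
gripper_width: 26.3
grasp_force: 59.9
```

Request:
apply_moves(rows=[{"hand": -0.7, "delta_pos": [-20, -30, -140], "yaw": 0}, {"hand": -0.7, "delta_pos": [-40, -60, 0], "yaw": 0}, {"hand": -0.7, "delta_pos": [-60, -90, 0], "yaw": 0}, {"hand": -0.7, "delta_pos": [-80, -120, 0], "yaw": 0}, {"hand": -0.7, "delta_pos": [-100, -150, 0], "yaw": 0}, {"hand": -0.7, "delta_pos": [-120, -180, 0], "yaw": 0}, {"hand": -0.7, "delta_pos": [-140, -210, 0], "yaw": 0}, {"hand": -0.7, "delta_pos": [-155, -235, 0], "yaw": 0}, {"hand": -0.7, "delta_pos": [-163.5, -245, 0], "yaw": 0}, {"hand": -0.7, "delta_pos": [-163.5, -245, 0], "yaw": 0}, {"hand": -0.7, "delta_pos": [-163.5, -245, 0], "yaw": 0}])

```text
clock: 19.75
position: [486.3, -25.7, 182.8]
ee_rot: [0.993, -0.121, -0.002, 0.0]
contact_force: [1.5, -0.7, -4.8]
gripper_width: 26.3
grasp_force: 60.4
```

```bash
python3 - <<'E'
from h import *
P=[]
for i in range(4): w=cam('wrist');P.append(read_state()['position'])
p=np.mean(P,0);print(p); delta((488.7,-26.5,56.5)); save(w,'w11.png')
print('tip pred',proj(w,p+[0,0,85-46.3]),'spot',proj(w,(488.7,-26.5,10)))
E
```

```text
[487.31052508 -26.71747115 183.38440357]
delta [  1.1  -0.8 127.2]
tip pred [347.79885303 260.35858588] spot [179.42100737 259.78600432]
```

View pics/w11.png

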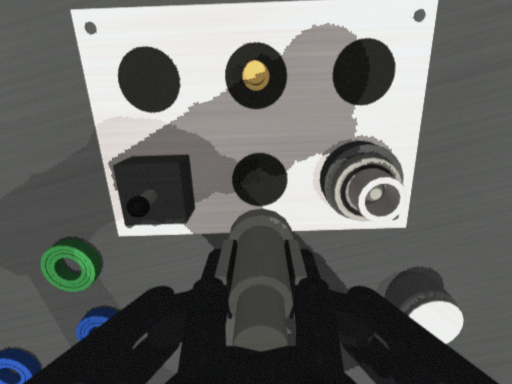

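The middle spot shows at (179,260), exactly as predicted, and the shaft hangs upright in column 260. I'll lower it.

Request:
apply_moves(rows=[{"hand": -0.7, "delta_pos": [1.2, 0, 30], "yaw": 0}, {"hand": -0.7, "delta_pos": [1.2, 0, 60], "yaw": 0}, {"hand": -0.7, "delta_pos": [1.2, 0, 85], "yaw": 0}, {"hand": -0.7, "delta_pos": [1.2, 0, 105], "yaw": 0}, {"hand": -0.7, "delta_pos": [1.2, 0, 115], "yaw": 0}, {"hand": -0.7, "delta_pos": [1.2, 0, 121], "yaw": 0}, {"hand": -0.7, "delta_pos": [1.2, 0, 124], "yaw": 0}, {"hand": -0.7, "delta_pos": [1.2, 0, 124], "yaw": 0}, {"hand": -0.7, "delta_pos": [1.2, 0, 124], "yaw": 0}])

```text
clock: 20.7
position: [489.6, -26.6, 61.0]
ee_rot: [0.993, -0.122, 0.001, -0.0]
contact_force: [-0.5, -0.3, -5.0]
gripper_width: 26.4
grasp_force: 60.4
```

Request:
apply_moves(rows=[{"hand": -0.7, "delta_pos": [0, 0, 1.5], "yaw": 0}, {"hand": -0.7, "delta_pos": [0, 0, 2.5], "yaw": 0}, {"hand": -0.7, "delta_pos": [0, 0, 2.5], "yaw": 0}])

```text
clock: 20.95
position: [489.0, -26.4, 58.3]
ee_rot: [0.993, -0.122, 0.0, -0.0]
contact_force: [0.5, -0.7, -3.9]
gripper_width: 26.1
grasp_force: 60.4
```

Request:
apply_moves(rows=[{"hand": -0.7, "delta_pos": [0, 0, 1], "yaw": 0}, {"hand": -0.7, "delta_pos": [0, 0, 2], "yaw": 0}, {"hand": -0.7, "delta_pos": [0, 0, 2], "yaw": 0}, {"hand": -0.7, "delta_pos": [0, 0, 2], "yaw": 0}])

```text
clock: 21.28
position: [489.0, -26.4, 56.2]
ee_rot: [0.993, -0.121, 0.0, -0.0]
contact_force: [-1.2, 0.2, -0.6]
gripper_width: 26.1
grasp_force: 60.8
```

Request:
apply_moves(rows=[{"hand": -0.7, "delta_pos": [0, 0, 0.4], "yaw": 0}, {"hand": -0.3, "delta_pos": [0, 0, 0.4], "yaw": 0}, {"hand": 0.3, "delta_pos": [0, 0, 0.4], "yaw": 0}, {"hand": 0.3, "delta_pos": [0, 0, 0.4], "yaw": 0}, {"hand": 0.3, "delta_pos": [0, 0, 0.4], "yaw": 0}, {"hand": 0.3, "delta_pos": [0, 0, -25], "yaw": 0}, {"hand": 0.3, "delta_pos": [0, 0, -60], "yaw": 0}, {"hand": 0.3, "delta_pos": [0, 0, -100], "yaw": 0}, {"hand": 0.3, "delta_pos": [0, 0, -140], "yaw": 0}, {"hand": 0.3, "delta_pos": [0, 0, -150], "yaw": 0}, {"hand": 0.3, "delta_pos": [0, 0, -150], "yaw": 0}])

```text
clock: 22.2
position: [491.0, -26.1, 210.2]
ee_rot: [0.993, -0.121, 0.005, -0.001]
contact_force: [-0.5, 0.4, -0.8]
gripper_width: 55.1
grasp_force: 0.0
```

```bash
python3 - <<'E'
from h import *
w=shot('w12',['shaft','cap']); w9=load('w9');t=load('top');w4=load('w4'); w10=load('w10')
print('shaft tip pred',proj(w,(488.7,-26.5,95)))
# cap hub top: w9 (167,467), w4 (95,487)
print(at_z(w9,(167,467),32),at_z(w4,(95,487),32),at_z(t,(231,357),16)); delta((433,-334,200))
E
```

```text
w12 tcp [489.5 -26.2 207.6] t 22.2 w 55.4
shaft [([181.1, 260.3], 0.59)] [[482.4, -22.8]]
cap [([131.6, 258.1], 0.54)] [[538.4, -34.2]]
shaft tip pred [202.93055589 262.23520552]
[ 431.06491906 -335.15363594   32.        ] [ 430.19965702 -334.84249882   32.        ] [ 430.64819632 -335.80347663   16.        ]
delta [ 21.  311.6   5. ]
```

Request:
apply_moves(rows=[{"hand": 0.5, "delta_pos": [17.5, 314, 0], "yaw": 0}, {"hand": 0.5, "delta_pos": [17.5, 314, 0], "yaw": 0}, {"hand": 0.5, "delta_pos": [17.5, 314, 0], "yaw": 0}, {"hand": 0.5, "delta_pos": [17.5, 314, 0], "yaw": 0}, {"hand": 0.5, "delta_pos": [17.5, 314, 0], "yaw": 0}, {"hand": 0.5, "delta_pos": [17.5, 314, 0], "yaw": 0}, {"hand": 0.5, "delta_pos": [17.5, 314, 0], "yaw": 0}, {"hand": 0.5, "delta_pos": [17.5, 314, 0], "yaw": 0}, {"hand": 0.5, "delta_pos": [17.5, 314, 40], "yaw": 0}, {"hand": 0.5, "delta_pos": [17.5, 314, 60], "yaw": 0}, {"hand": 0.5, "delta_pos": [17.5, 314, 60], "yaw": 0}, {"hand": 0.5, "delta_pos": [17.5, 314, 60], "yaw": 0}])

```text
clock: 23.35
position: [428.8, -335.2, 143.7]
ee_rot: [0.993, -0.122, -0.003, -0.001]
contact_force: [-0.1, 0.0, 1.2]
gripper_width: 63.9
grasp_force: 0.0
```

```bash
python3 - <<'E'
from h import *
P=[]
for i in range(3): cam('top');P.append(read_state()['position'])
w=shot('w13',['cap']);a=w['pixels'][:,:,::-1]; b=cv2.imread('pics/w12.png')
cv2.imwrite('pics/m13.png',cv2.resize(np.vstack([a,b]),None,fx=.78,fy=.78))
print(np.mean(P,0),'pred hub top',proj(w,(430.7,-335.2,32)),'flange top',proj(w,(430.7,-335.2,8)))
delta((430.7,-335.2,35))
E
```

```text
w13 tcp [ 431.1 -335.5  147.3] t 23.6 w 64.2
cap [([188.8, 259.0], 0.9)] [[431.1, -334.1]]
[ 430.64463383 -335.53512857  146.39040349] pred hub top [200.22857271 260.17551914] flange top [191.55093391 260.18128137]
delta [ -0.7  -0.2 112.4]
```

View pics/m13.png

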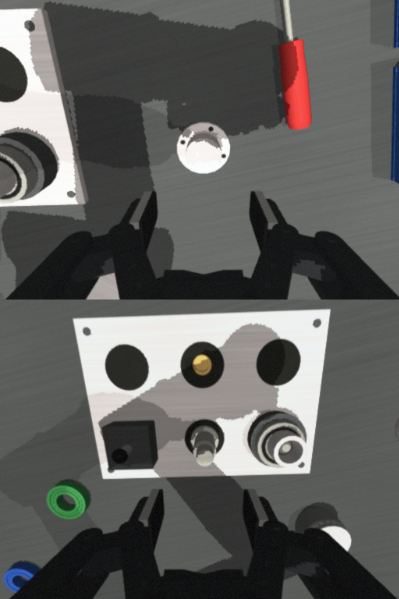

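The cap's flange is at about (189,261), within 2 mm of the prediction. The shaft stands upright in the lower frame. I'll grasp the cap's hub.

Request:
apply_moves(rows=[{"hand": 0.5, "delta_pos": [0, 0, 30], "yaw": 0}, {"hand": 0.5, "delta_pos": [0, 0, 60], "yaw": 0}, {"hand": 0.5, "delta_pos": [0, 0, 85], "yaw": 0}, {"hand": 0.5, "delta_pos": [0, 0, 103], "yaw": 0}, {"hand": 0.5, "delta_pos": [0, 0, 111], "yaw": 0}, {"hand": 0.5, "delta_pos": [0, 0, 111], "yaw": 0}, {"hand": 0.5, "delta_pos": [0, 0, 111], "yaw": 0}])

```text
clock: 24.18
position: [430.9, -335.6, 35.8]
ee_rot: [0.993, -0.121, 0.001, 0.0]
contact_force: [0.8, 0.2, 0.6]
gripper_width: 63.9
grasp_force: 0.0
```

Request:
apply_moves(rows=[{"hand": -0.5, "delta_pos": [0, 0, 0], "yaw": 0}, {"hand": -0.5, "delta_pos": [0, 0, 0], "yaw": 0}, {"hand": -0.5, "delta_pos": [0, 0, 0], "yaw": 0}, {"hand": -0.5, "delta_pos": [0, 0, 0], "yaw": 0}, {"hand": -0.5, "delta_pos": [0, 0, 0], "yaw": 0}, {"hand": -0.5, "delta_pos": [0, 0, 0], "yaw": 0}, {"hand": -0.5, "delta_pos": [0, 0, 0], "yaw": 0}])

```text
clock: 24.77
position: [431.1, -335.8, 36.9]
ee_rot: [0.993, -0.121, 0.002, 0.001]
contact_force: [0.1, 1.8, 5.5]
gripper_width: 37.1
grasp_force: 59.8
```

Request:
apply_moves(rows=[{"hand": -0.5, "delta_pos": [0, 0, -25], "yaw": 0}, {"hand": -0.5, "delta_pos": [0, 0, -60], "yaw": 0}, {"hand": -0.5, "delta_pos": [0, 0, -95], "yaw": 0}, {"hand": -0.5, "delta_pos": [0, 0, -130], "yaw": 0}, {"hand": -0.5, "delta_pos": [0, 0, -160], "yaw": 0}, {"hand": -0.5, "delta_pos": [0, 0, -160], "yaw": 0}, {"hand": -0.5, "delta_pos": [0, 0, -160], "yaw": 0}])

```text
clock: 25.35
position: [430.7, -335.6, 197.5]
ee_rot: [0.993, -0.122, 0.003, 0.001]
contact_force: [-1.4, 0.7, -2.3]
gripper_width: 37.5
grasp_force: 60.4
```

Request:
apply_moves(rows=[{"hand": -0.5, "delta_pos": [79, -417, 0], "yaw": 0}, {"hand": -0.5, "delta_pos": [79, -417, 0], "yaw": 0}, {"hand": -0.5, "delta_pos": [79, -417, 0], "yaw": 0}, {"hand": -0.5, "delta_pos": [79, -417, 0], "yaw": 0}, {"hand": -0.5, "delta_pos": [79, -417, 0], "yaw": 0}, {"hand": -0.5, "delta_pos": [79, -417, 0], "yaw": 0}, {"hand": -0.5, "delta_pos": [79, -417, 0], "yaw": 0}, {"hand": -0.5, "delta_pos": [79, -417, 0], "yaw": 0}, {"hand": -0.5, "delta_pos": [79, -417, 0], "yaw": 0}, {"hand": -0.5, "delta_pos": [79, -417, 0], "yaw": 0}, {"hand": -0.5, "delta_pos": [79, -417, 0], "yaw": 0}, {"hand": -0.5, "delta_pos": [79, -417, 0], "yaw": 0}])

```text
clock: 26.35
position: [607.3, 52.8, 192.6]
ee_rot: [0.993, -0.12, -0.002, 0.0]
contact_force: [0.0, -1.2, -0.6]
gripper_width: 37.1
grasp_force: 60.7
```

```bash
python3 - <<'E'
from h import *
P=[]
for i in range(6): w=cam('wrist');P.append(read_state()['position'])
p=np.mean(P[2:],0);print(p,read_state()['gripper_width']); save(w,'w14.png')
pr=proj(w,(608,50.2,10)); print('spot pred',pr,'hub top pred',proj(w,p+[0,0,-4]))
g=w['pixels'].max(2); r,c=pr.astype(int); m=(g[r-50:r+50,c-50:c+50]<60).astype(np.uint8)
n,l,st,ce=cv2.connectedComponentsWithStats(m); i=1+st[1:,4].argmax(); q=(ce[i][1]+r-50,ce[i][0]+c-50); print(st[i],q,at_z(w,q,10))
delta((608,50.2,45.5))
E
```

```text
[606.3910192   48.91607397 194.25512934] 37.22540481063612
spot pred [176.64570855 258.79298023] hub top pred [275.82975162 260.34809878]
[  24   26   53   45 1883] (np.float64(174.37334041423262), np.float64(257.8736059479554)) [610.69134533  50.53727868  10.        ]
delta [  1.   -1.8 149.3]
```

View pics/w14.png

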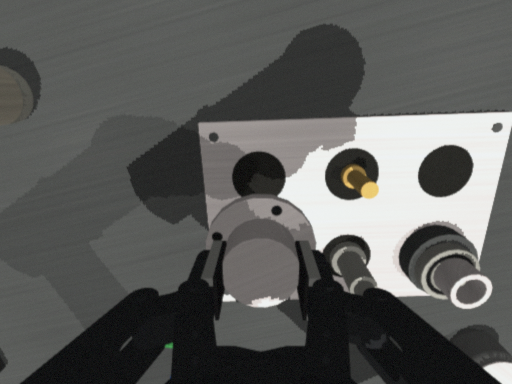

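The spot's top edge is at row 152 and its centre column at 259, as predicted. The cap is held level, with its hub centre at (273,260). I'll lower it.

Request:
apply_moves(rows=[{"hand": -0.5, "delta_pos": [1.3, -1.5, 35], "yaw": 0}, {"hand": -0.5, "delta_pos": [1.3, -1.5, 70], "yaw": 0}, {"hand": -0.5, "delta_pos": [1.3, -1.5, 100], "yaw": 0}, {"hand": -0.5, "delta_pos": [1.3, -1.5, 125], "yaw": 0}, {"hand": -0.5, "delta_pos": [1.3, -1.5, 138], "yaw": 0}, {"hand": -0.5, "delta_pos": [1.3, -1.5, 144], "yaw": 0}, {"hand": -0.5, "delta_pos": [1.3, -1.5, 145], "yaw": 0}, {"hand": -0.5, "delta_pos": [1.3, -1.5, 145], "yaw": 0}])

```text
clock: 27.32
position: [609.4, 50.8, 50.6]
ee_rot: [0.993, -0.122, 0.001, -0.0]
contact_force: [-0.0, 0.2, 0.3]
gripper_width: 37.4
grasp_force: 60.6
```

Request:
apply_moves(rows=[{"hand": -0.5, "delta_pos": [0, 0, 1], "yaw": 0}, {"hand": -0.5, "delta_pos": [0, 0, 2], "yaw": 0}, {"hand": -0.5, "delta_pos": [0, 0, 2], "yaw": 0}, {"hand": -0.5, "delta_pos": [0, 0, 2], "yaw": 0}])

```text
clock: 27.65
position: [609.3, 51.5, 48.7]
ee_rot: [0.993, -0.122, 0.001, -0.0]
contact_force: [0.0, 0.7, -1.7]
gripper_width: 37.3
grasp_force: 60.6
```

Request:
apply_moves(rows=[{"hand": -0.5, "delta_pos": [-0.8, 1, 1], "yaw": 0}, {"hand": -0.5, "delta_pos": [-0.8, 1, 2], "yaw": 0}, {"hand": -0.5, "delta_pos": [-0.8, 1, 2.7], "yaw": 0}, {"hand": -0.5, "delta_pos": [-0.8, 1, 2.7], "yaw": 0}])

```text
clock: 27.98
position: [608.0, 50.6, 46.9]
ee_rot: [0.993, -0.121, 0.0, 0.0]
contact_force: [-2.8, 0.6, 6.9]
gripper_width: 37.4
grasp_force: 61.6
```

Contact. Release and withdraw upward.

Request:
apply_moves(rows=[{"hand": 0, "delta_pos": [0, 0, 0], "yaw": 0}, {"hand": 0.4, "delta_pos": [0, 0, 0], "yaw": 0}, {"hand": 0.4, "delta_pos": [0, 0, 0], "yaw": 0}, {"hand": 0.4, "delta_pos": [0, 0, 0], "yaw": 0}, {"hand": 0.4, "delta_pos": [0, 0, 0], "yaw": 0}, {"hand": 0.4, "delta_pos": [0, 0, -25], "yaw": 0}, {"hand": 0.4, "delta_pos": [0, 0, -60], "yaw": 0}, {"hand": 0.4, "delta_pos": [0, 0, -100], "yaw": 0}, {"hand": 0.4, "delta_pos": [0, 0, -140], "yaw": 0}, {"hand": 0.4, "delta_pos": [0, 0, -170], "yaw": 0}, {"hand": 0.4, "delta_pos": [0, 0, -170], "yaw": 0}, {"hand": 0.4, "delta_pos": [0, 0, -170], "yaw": 0}])

```text
clock: 28.98
position: [608.7, 50.9, 217.6]
ee_rot: [0.993, -0.122, 0.002, -0.001]
contact_force: [-0.2, 0.8, -0.7]
gripper_width: 59.7
grasp_force: 0.0
```

```bash
python3 - <<'E'
from h import *
w=shot('w15',['cap','shaft','spacer','bolt'])
for n,p in [('cap flange top',(608,50.2,18)),('shaft tip',(488.7,-26.5,95)),('shaft foot',(488.7,-26.5,22)),('spacer rim',(468,-124,81))]: print(n,proj(w,p).round(1))
E
```

```text
w15 tcp [607.6  50.6 215.4] t 29.0 w 59.7
cap [([174.7, 263.2], 0.7)] [[604.0, 49.5]]
shaft [] []
spacer [([263.8, 446.0], 0.56), ([258.3, 435.9], 0.21)] [[427.4, -156.3], [439.0, -143.8]]
bolt [([172.4, 345.2], 0.65)] [[583.1, -45.8]]
cap flange top [175.5 261.8]
shaft tip [291.2 366.8]
shaft foot [253.4 346.2]
spacer rim [279.8 459.8]
```

View pics/w15.png

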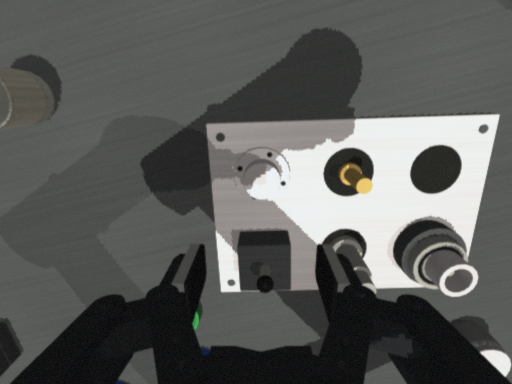

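The cap covers its spot at (175,262), as predicted. The spacer rim at (280,458), the shaft and the bolt are all where they should be.

```bash
python3 -c "
from h import *
print(workorder.job_done())"
```

```text
the job is handed in; nothing more can be done
None
```

The job is handed in at about 29 s of robot time: the bearing and spacer are stacked on the nest pin, the shaft stands on the middle front spot, and the cap lies on the spot behind the block. The last picture shows the cap and spacer within about 2 mm of their marks, and I saw nothing else disturbed.

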